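Hold the tin clamp open at the index clip

TASK

Open the spring-jaw tin clamp so that someone can set the tin in it: free its lock by pushing the black knob down and turning it clockwise as far as it goes (it then stays down), then draw the wooden pull handle out towards you until the jaw's pointer lines up with the index clip on the scale rail. The spring pulls the jaw back, so finish while still holding the handle there, without letting go; leave the tin, the spice jar and the lemon where they stand.

Things in the scene. Friction and masses are not known exactly. Their poses are not given: they have to be found in the camera images.
- tin_clamp: Tin clamp fixed to the worktop: pale wooden base 315 x 170 x 14 mm, in front a grey spring housing 90 x 100 mm with its top at 54 mm, at the far end a fixed grey jaw, a moving one between; jaws 64 mm high. Origin at worktop level on the middle line, 80 mm beyond the knob axis. x runs along the slide from handle to fixed jaw (away from the robot), y left, z up. Base spans x -137 to +177 mm.
- lock_press (a joint): How far the lock knob is pushed down, m: 0 up, 0.008 fully down; sprung, 3 N at the top, 7 N at the bottom. While up it cannot be turned; at least 6 mm down it turns freely. Once turned it stays held about 5 mm down.
- lock_turn (a joint): Turn of the lock knob, rad: 0 locked (as found, its bar along the clamp's x axis), grows clockwise seen from above to the stop at 1.4 (80 degrees). Turns lightly and stays where it is left. While locked the handle cannot be pulled; it is free from about 0.9 rad.
- knob_grip (a point): Middle of the bar of the black lock knob on the housing, on its turning axis: bar 38 mm long, 13 mm wide, 26 mm high, on a round disc of 42 mm diameter, 7 mm thick. 83 mm above the worktop while the knob is up, 13 mm below the bar's top, 12 mm above the disc's upper face. Its x axis runs along the bar.
- jaw (a joint): How far the moving jaw, with rods, pointer and handle, is pulled out, m: 0 shut, grows as the handle moves to the clamp's -x (towards the robot), end stop at 0.085. A spring draws it back with 4.5 N when shut and 8 to 10 N at the mark.
- pull_handle: Wooden handle bar in front of the housing, across the clamp: 80 mm long along the clamp's y, 12 mm thick along x, 22 mm high; origin at its middle, 72 mm above the worktop, when shut at x = -185 mm in the clamp's frame (54 mm clear of the housing). On a steel stem and low crossbar; free room all round above 56 mm height. Moves only along the clamp's x.
- pointer_tip (a point): Tip of the thin black pointer blade (4 mm thick, 16 mm high, standing out 10 mm) on the left side of the moving jaw, in the clamp's frame at x = 85 mm - jaw value, y = 58 mm, 31 mm above the worktop.
- index_clip: Black index clip, 12 x 16 x 24 mm, with a thin upright fin 3 mm wide, fixed astride the aluminium scale rail at the clamp's left, in the clamp's frame at y = 66.5 mm and x = 23 to 43 mm (varies). Origin in the fin's plane, 14 mm above the worktop; axes parallel to the clamp's. The jaw is at the mark when pointer tip and fin have the same x in the clamp's frame.
- tin: Bystander: green tin, 75 mm diameter, 58 mm high, standing to the left of the clamp; origin under its middle.
- spice_jar: Bystander: slim spice jar, 45 mm diameter, 106 mm high, standing to the right of the clamp; origin under its middle.
- lemon: Bystander: yellow lemon, 78 x 55 x 56 mm, lying to the right of the clamp's front part; origin under its middle.

How it is judged:
On the way:
1. the lock knob is pushed down and turned clockwise to its stop (value of joint lock_turn above 1.15 rad and value of joint lock_press above 0.003 m), for 0.2 s.
At the end, for the whole second after the job is handed in: The pointer tip stands within 5 mm of the index clip's fin along the slide and is still (under 10 mm/s), the fingers hold the pull handle (contact force over 2 N), and the lock knob is still down (over 3 mm) and turned (over 1.0 rad) (x of pointer_tip in the frame of index_clip between -0.005 and 0.005 m and velocity of joint jaw between -0.01 and 0.01 m/s and contact force between the fingers and pull_handle above 2 N and value of joint lock_turn above 1 rad and value of joint lock_press above 0.003 m); the arm keeps its last pose, push and grip.
It fails at once if the tin was moved by more than 20 mm (distance of tin from where it was at the start of the episode above 0.02 m).
It fails at once if the spice jar was moved by more than 20 mm (distance of spice_jar from where it was at the start of the episode above 0.02 m).
It fails at once if the lemon was moved by more than 20 mm (distance of lemon from where it was at the start of the episode above 0.02 m).
It also fails if it takes over 48 s, if anything falls off the work surface, if the arm or the gripper's body presses on something with over 40 N, if the wrist force passes 120 N, or if a joint passes its speed limit or range.

ROBOT

A 6-joint arm with a two-finger parallel gripper is mounted at the origin on a cart in front of the work surface, level with it; the furniture and walls round the work are solid. World frame = base frame: x ahead of the robot, y to its left, z up, the work surface at z = 0. Lengths are in m, angles in rad, forces in N, time in s.
With the tool pointing down it reaches from about 0.35 to 0.775 m from the base axis. Payload 7.3 kg.
Tool frame: the origin (TCP) lies at the centre of the arm's flange, where the gripper is bolted on; the fingertips stand 178 mm ahead of it and the grasp point (between the pads) lies 159 mm ahead of it (tip_extent is the distance from the TCP to the fingertips, in m); z points along the fingers, y is the line along which they close (so a half turn about z gives the same grasp; the last joint's range is limited). The gripper opens to 92 mm and grips with 3 to 60 N. Pads are 19 mm wide; open, the fingers measure 130 mm over their backs; the gripper's body (75 mm by 190 mm) begins 47 mm behind the grasp point.
Start: joints at [1.184, 0.342, 1.524, -0, 1.275, -0.146], TCP at [0.125, 0.51, 0.405] pointing down, gripper open.
Joint ranges: [-2.53, 2.53], [-0.77, 2.02], [0.04, 2.7], [-1, 4.14], [0.28, 2.66], [-3.11, 3.11]. Speed limits (rad/s): [2.57, 2.57, 3.14, 3.14, 3.14, 3.14].

INTERFACE

Orientations are given as [roll, pitch, yaw] about the fixed x, y, z axes, in that order (R = Rz(yaw) Ry(pitch) Rx(roll)).
In Python, from cell import * gives the robot as it stands.
- The arm moves only by the tool arm_command, never from a script. Its arguments are lists of equal length, an entry for each row: "xyz": the shift along the world's x, y, z in mm, a list of three; "spin": the turn about the world's z in degrees. In form: {"xyz": [[tx, ty, tz], ...], "spin": [spin, ...]}. A call has 1 to 20 rows; each row shifts and turns the commanded pose from where the row before left it; what a row does not reach is not made up. A row lasts 1/10 s, in which the tool goes at most 50 mm and 8.59 degrees, less where a joint would pass 70% of its speed; a pose out of reach is approached as far as the arm can. A call with a gripper value outside its range is refused whole. "jaw" is the opening, from -1 (shut) to 1 (fully open), set as the call begins (left out, the last holds). The fingers move at their own pace and stop on an object; "squeeze" is the grip in N (left out, the last holds). Time passes only in rows, so rows that do not move let the fingers close. It gives the time, the measured TCP pose, the force, the opening and the grip force at its end, in the units of the state.
- observe(): the state, without advancing time (a new reading comes with each control period).
- read_camera(name): name is "scene" or "top"; returns a dict with "img" (420x560x3 uint8, red, green, blue), "depth" (420x560 float32, m along the optical axis (not along the pixel's ray), 0 where there is no reading), "fx", "fy", "cx", "cy" (pixels), "world_from_camera" (4x4, takes a point from camera to world coordinates). Camera axes: x right, y up, looking along -z (the intrinsics and any distortion apply to the point x, -y, -z); pixel columns grow to the right and rows downward; lengths in m; the calibration is good to about 2 mm. A picture is of the moment at which its call begins.
- hand_in(): hands the job in; it is judged then, once.
The state is a dict: "time": time; "qpos": joint angles; "qvel": joint speeds; "joint_efforts": joint torques, N m; "tool_pos": TCP position; "tool_rot": TCP orientation; "contact_force": force on the tool from outside, world axes, zero at the start; "torque": the same for the moment, N m; "opening": finger opening in m; "grip_force": force on a finger pad.
Only numpy, scipy, OpenCV 4.12 (cv2) and the standard library are available. Lean on these libraries where they do the work, as an engineer would, in place of code of your own. Each camera call takes 0.05 s, during which the arm holds its last target. There are 200 camera calls.

## Working session

There is one attempt and no reset: what is moved stays moved. The work goes in short steps, Python scripts to look and compute and a tool call to move; the robot and the scene stay as the last step left them, time stands still between calls to the robot, and variables do not carry over. Pictures are saved under pics/ and viewed, at most 10 in all, crops included, and the job is handed in when it is done.

Besides the shell and the picture viewer there is one more tool, called as name([rows], argument=value, ...), one row to a line, values as JSON. arm_command: Moves the arm, as the interface text tells. Its arguments: {"type":"object","properties":{"xyz":{"type":"array","items":{"type":"array","items":{"type":"number"}}},"spin":{"type":"array","items":{"type":"number"}},"jaw":{"type":"number"},"squeeze":{"type":"number"}},"required":["xyz","spin"]}

```bash
mkdir -p pics; cat > h.py <<'E'
from cell import *
import numpy as np, cv2
def shot(n,tag):
    c=read_camera(n); np.savez(f'/tmp/{tag}.npz',**c); cv2.imwrite(f'pics/{tag}.png',cv2.cvtColor(c['img'],cv2.COLOR_RGB2BGR)); return c
def load(tag): return dict(np.load(f'/tmp/{tag}.npz'))
def cloud(c):
    d=c['depth']; v,u=np.mgrid[:d.shape[0],:d.shape[1]]
    P=np.stack([(u-c['cx'])/c['fx']*d,-(v-c['cy'])/c['fy']*d,-d],-1)
    T=c['world_from_camera']; W=P@T[:3,:3].T+T[:3,3]; W[d==0]=np.nan; return W
E
python3 - <<'E'
from h import *
for n in('top','scene'):
    c=shot(n,n+'0'); print(c['fx'],c['cx'],c['cy'],c['world_from_camera'].round(3).tolist())
print(observe())
E
```

```text
476.8604573764086 276.00380468979824 205.45328275778834 [[0.026, 0.98, -0.195, 0.482], [-1.0, 0.027, 0.005, -0.1], [0.01, 0.195, 0.981, 0.995], [0.0, 0.0, 0.0, 1.0]]
530.8106089587917 272.99403890959707 207.7263301900704 [[0.774, 0.298, -0.559, 0.148], [-0.633, 0.395, -0.666, -0.729], [0.022, 0.869, 0.494, 0.533], [0.0, 0.0, 0.0, 1.0]]
{'time': 0.1, 'qpos': array([ 1.18395826e+00,  3.42668282e-01,  1.52486959e+00,  7.87596891e-06,
        1.27537835e+00, -1.45997471e-01]), 'qvel': array([-0.00057877, -0.00195546,  0.0004214 , -0.00162316,  0.00059441,
       -0.00045769]), 'joint_efforts': array([ 2.10968596e-03, -4.31990504e+01, -2.44698966e+01,  7.19085149e-02,
        5.25523850e-02, -2.07569190e-05]), 'tool_pos': array([0.12516079, 0.50976054, 0.4041245 ]), 'tool_rot': array([-3.14028427e+00, -2.00002744e-04,  2.90074963e+00]), 'contact_force': array([ 0.18978992,  0.24848712, -0.14952841]), 'torque': array([0.00876156, 0.04856899, 0.01220266]), 'grip_force': 0.0, 'opening': 0.09172755588354962}
```

View pics/top0.png

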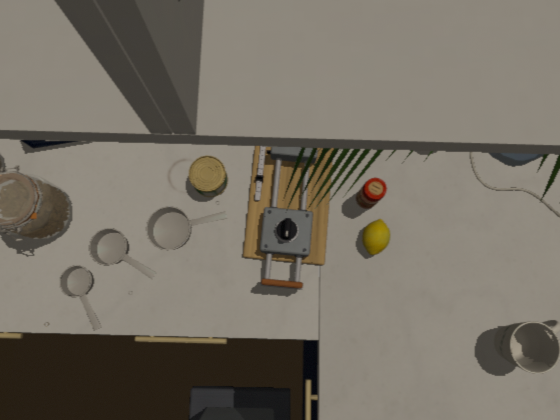

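View pics/scene0.png

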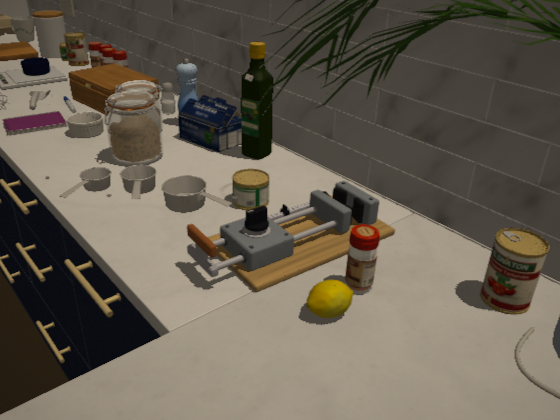

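The top view shows the knob at about (287,229), the handle at (282,283) and the clip near (260,178). In the scene view the knob is at (257,217) and the handle at (203,240). Next I'll measure these from the depth images and look at enlarged crops.

```bash
python3 - <<'E'
from h import *
for t,(u0,v0,w,h,s) in {'top0':(235,135,110,160,3.6),'scene0':(180,165,220,125,3.6)}.items():
    im=cv2.imread(f'pics/{t}.png')[v0:v0+h,u0:u0+w]; im=cv2.convertScaleAbs(im,alpha=1.6,beta=15)
    cv2.imwrite(f'pics/{t}c.png',cv2.resize(im,None,fx=s,fy=s,interpolation=cv2.INTER_CUBIC))
    c=load(t); W=cloud(c); hsv=cv2.cvtColor(c['img'],cv2.COLOR_RGB2HSV)
    X=W.reshape(-1,3); 
    def st(n,m):
        p=W[m]; 
        if len(p)<5: print(t,n,len(p)); return
        r=cv2.minAreaRect((p[:,:2]*1000).astype(np.float32)); print(t,n,len(p),p.mean(0).round(4),'z',np.percentile(p[:,2],[5,50,95]).round(4),'rect',np.round(r[0],1),np.round(r[1],1),round(r[2],1))
    x,y,z=W[...,0],W[...,1],W[...,2]; H,S,V=[hsv[...,i].astype(int) for i in range(3)]
    near=(x>.3)&(x<.72)&(y>-.3)&(y<.1)
    st('handle',near&((H<10)|(H>174))&(S>130)&(z>.065)&(z<.09)&(x<.45))
    st('knobtop',near&(z>.088)&(z<.10)&(x>.42)&(x<.55)&(y<-.08)&(y>-.18))
    st('housing',near&(z>.047)&(z<.059)&(x<.54)&(x>.4)&(S<80))
    st('lemon',near&(H>20)&(H<32)&(S>180)&(z>.01))
    st('jar',near&((H<6)|(H>174))&(S>150)&(z>.08)&(y<-.2))
    st('base',near&(z>.009)&(z<.018))
E
```

```text
top0 handle 0
top0 knobtop 0
top0 housing 0
top0 lemon 231 [ 0.6098 -0.2926  0.0425] z [0.0306 0.0428 0.0527] rect [ 610.7 -291.8] [16. 61.] 89.7
top0 jar 126 [ 0.6906 -0.2836  0.1021] z [0.0898 0.1044 0.1084] rect [ 696.7 -285.5] [41.9 26.5] 2.1
top0 base 3221 [ 0.6444 -0.1285  0.0143] z [0.0114 0.0144 0.0172] rect [638.5 -98.1] [395.9 162.9] 89.9
scene0 handle 0
scene0 knobtop 0
scene0 housing 68 [ 0.5091 -0.1237  0.0525] z [0.0475 0.0523 0.0577] rect [ 508.6 -121. ] [ 6.5 29.1] 9.2
scene0 lemon 79 [ 0.5961 -0.2969  0.0449] z [0.0345 0.0458 0.0533] rect [ 625.9 -295.5] [94.   8.9] 0.1
scene0 jar 121 [ 0.6794 -0.2906  0.0986] z [0.0888 0.0997 0.1067] rect [ 692.8 -285.1] [45.  17.5] 21.7
scene0 base 2593 [ 0.6362 -0.1562  0.0139] z [0.0105 0.0142 0.0161] rect [ 644.4 -101.2] [391.9 167.1] 86.0
```

View pics/top0c.png

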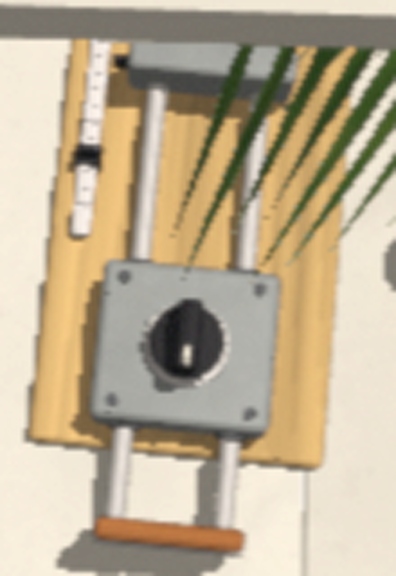

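View pics/scene0c.png

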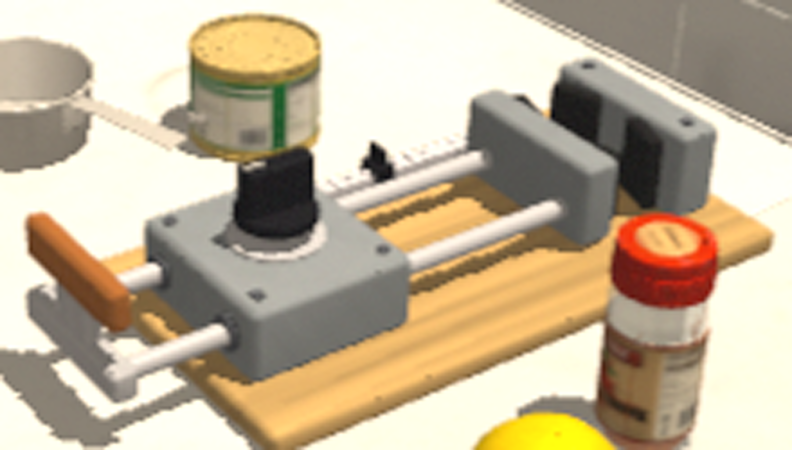

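The crops show the bar pointing along the slide. In the top crop, scaled by 3.6 from (235,135), the handle ends are at (97,527) and (243,541) and the knob at (187,340). The clip fin is at (87,155), and the pointer is near (122,62). I'll triangulate these next.

```bash
cat > m.py <<'E'
from h import *
def ray(c,u,v):
    T=c['world_from_camera']; d=T[:3,:3]@np.array([(u-c['cx'])/c['fx'],-(v-c['cy'])/c['fy'],-1]); return T[:3,3],d
def tri(a,pa,b,pb):
    o1,d1=ray(a,*pa); o2,d2=ray(b,*pb)
    s=np.linalg.lstsq(np.c_[d1,-d2],o2-o1,rcond=None)[0]; A=o1+s[0]*d1;B=o2+s[1]*d2
    return (A+B)/2,np.linalg.norm(A-B)
def atz(c,p,z): o,d=ray(c,*p); return o+d*(z-o[2])/d[2]
E
python3 - <<'E'
from m import *
a=load('top0');b=load('scene0')
T=lambda x,y:(235+(x+.5)/3.6-.5,135+(y+.5)/3.6-.5); S=lambda x,y:(180+(x+.5)/3.6-.5,165+(y+.5)/3.6-.5)
pts={'handleL top':((97,520),(38,215)),'handleR top':((243,534),(128,290)),'knob bar far':((189,303),(307,152)),'knob bar near':((186,365),(241,166)),
'fin':((88,150),(376,146)),'clipmid':((87,156),(377,165)),'jawtopfrontL':((133,84),(473,98)),
'houseNL':((92,425),(148,232)),'houseNR':((268,437),(258,318)),'houseFR':((280,278),(408,262)),'housFL':((106,262),(300,190))}
for n,(p,q) in pts.items():
    X,e=tri(a,T(*p),b,S(*q)); print(n,X.round(4),'gap',round(e,4))
for n,p,z in[('HL',(97,526),.083),('HR',(243,541),.083),('bar far',(189,303),.096),('bar near',(186,366),.096),('hNL',(92,425),.054),('hNR',(268,437),.054),('hFR',(280,278),.054),('hFL',(106,262),.054),('bNL',(30,440),.014),('bNR',(322,467),.014),('fin',(88,150),.038),('ptr',(122,62),.039),('ptr31',(115,62),.039)]:
    print(n,atz(a,T(*p),z).round(4))
for t,c in(('t',a),('s',b)):
    W=cloud(c);hsv=cv2.cvtColor(c['img'],cv2.COLOR_RGB2HSV).astype(int);x,y,z=W[...,0],W[...,1],W[...,2]
    R=(x>.35)&(x<.8)&(y>-.24)&(y<.0)
    for n,m in dict(handle=R&(hsv[...,1]>120)&(z>.06)&(z<.09)&(x<.58),knob=R&(z>.086)&(z<.102)&(y<-.07)&(y>-.17)&(hsv[...,1]<70)&(x<.68),house=R&(z>.05)&(z<.058)&(x<.67)&(hsv[...,1]<90)&(hsv[...,2]>60)).items():
        p=W[m]
        if len(p)<4: print(n,len(p)); continue
        r=cv2.minAreaRect((p[:,:2]*1000).astype(np.float32)); print(t,n,len(p),p.mean(0).round(4),np.percentile(p[:,2],[5,50,95]).round(4),np.round(r[0],1),np.round(r[1],1),round(r[2],1))
E
```

```text
handleL top [ 0.5194 -0.0808  0.0803] gap 0.0023
handleR top [ 0.515  -0.1582  0.0824] gap 0.0003
knob bar far [ 0.6356 -0.1271  0.0941] gap 0.0006
knob bar near [ 0.6005 -0.1253  0.0982] gap 0.0024
fin [ 0.7317 -0.0682  0.0386] gap 0.0017
clipmid [ 0.732  -0.0678  0.0265] gap 0.0002
jawtopfrontL [ 0.7674 -0.0959  0.0666] gap 0.0078
houseNL [ 0.5758 -0.0776  0.048 ] gap 0.0054
houseNR [ 0.5702 -0.1738  0.0533] gap 0.0028
houseFR [ 0.6575 -0.1783  0.0512] gap 0.002
housFL [ 0.6676 -0.0816  0.0404] gap 0.0019
HL [ 0.5172 -0.0815  0.083 ]
HR [ 0.5114 -0.1583  0.083 ]
bar far [ 0.635  -0.1269  0.096 ]
bar near [ 0.6013 -0.126   0.096 ]
hNL [ 0.573  -0.0764  0.054 ]
hNR [ 0.569 -0.173  0.054]
hFR [ 0.6578 -0.1786  0.054 ]
hFL [ 0.6641 -0.0813  0.054 ]
bNL [ 0.5673 -0.0404  0.014 ]
bNR [ 0.5565 -0.2071  0.014 ]
fin [ 0.7326 -0.0686  0.038 ]
ptr [ 0.7856 -0.0866  0.039 ]
ptr31 [ 0.7855 -0.0826  0.039 ]
t handle 235 [ 0.5139 -0.1193  0.0829] [0.0797 0.083  0.0858] [ 513.9 -119.3] [74.9 11.5] 87.0
t knob 135 [ 0.6181 -0.1277  0.096 ] [0.0933 0.0961 0.0988] [ 618.5 -127.8] [13.  37.2] 86.2
t house 1657 [ 0.6182 -0.1277  0.0544] [0.0516 0.0544 0.0571] [ 619.3 -127.3] [98.8 88.7] 85.9
s handle 413 [ 0.5095 -0.1276  0.0775] [0.0672 0.0797 0.0839] [ 511.3 -121.3] [77.2 13.6] 88.3
s knob 160 [ 0.614  -0.1295  0.0926] [0.0865 0.0933 0.097 ] [ 615.3 -130.2] [14.8 38.1] 70.1
s house 1299 [ 0.605  -0.1385  0.0542] [0.0514 0.0543 0.0565] [ 584.4 -123.9] [ 99.9 154.7] 84.6
```

Measured values:
- The clamp yaw is about -3.8°, and the knob axis is at (0.618,-0.128) with the bar top at 0.096.
- The handle is at (0.5137,-0.120) with its top at 0.083.
- The fin is at clamp x ≈ 29.6 mm, y ≈ 66.7 mm, so the pull is about 55 mm.

All of these agree with the text. I'll move above the knob.

arm_command([
  [24.7, -31.9, -3],
  [24.7, -31.9, -3],
  [24.7, -31.9, -3],
  [24.7, -31.9, -3],
  [24.7, -31.9, -3],
  [24.7, -31.9, -3],
  [24.7, -31.9, -3],
  [24.7, -31.9, -3],
  [24.7, -31.9, -3],
  [24.7, -31.9, -3],
  [24.7, -31.9, -3],
  [24.7, -31.9, -3],
  [24.7, -31.9, -3],
  [24.7, -31.9, -3],
  [24.7, -31.9, -3],
  [24.7, -31.9, -3],
  [24.7, -31.9, -3],
  [24.7, -31.9, -3],
  [24.7, -31.9, -3],
  [0, 0, 0],
], spin=[0.5, 0.5, 0.5, 0.5, 0.5, 0.5, 0.5, 0.5, 0.5, 0.5, 0.5, 0.5, 0.5, 0.5, 0.5, 0.5, 0.5, 0.5, 0.5, 0.5], jaw=0, squeeze=40)

```text
time: 2.1
tool_pos: [0.5962, -0.1001, 0.3461]
tool_rot: [-3.141, -0.0, 3.072]
contact_force: [-0.3, 0.8, -0.1]
opening: 0.0461
grip_force: 0.0
```

arm_command([
  [22, -27.7, 0],
  [0, 0, -30],
  [0, 0, -30],
  [0, 0, -20],
  [0, 0, -13],
  [0, 0, 0],
  [0, 0, 0],
], spin=[0.2, 0, 0, 0, 0, 0, 0])

```text
time: 2.8
tool_pos: [0.6167, -0.1237, 0.2554]
tool_rot: [-3.142, 0.001, 3.079]
contact_force: [-0.4, -0.4, 1.0]
opening: 0.0458
grip_force: 0.0
```

```bash
python3 - <<'E'
from h import *
print(observe()['contact_force'])
c=shot('scene','s1'); cv2.imwrite('pics/s1c.png',cv2.resize(cv2.imread('pics/s1.png')[140:300,160:400],None,fx=3.2,fy=3.2,interpolation=cv2.INTER_CUBIC))
E
```

```text
[-0.44274869 -0.35603866  0.95103781]
```

View pics/s1c.png

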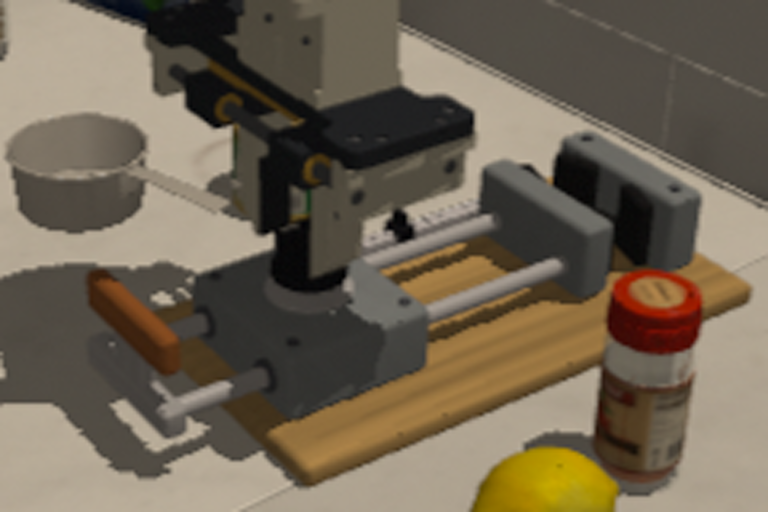

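The fingers straddle the knob bar just above its disc, at about (310,270) in the crop, and the bystanders are clear. I'll correct the position by a few mm and close.

arm_command([
  [1.5, -4, -1],
  [0, 0, 0],
  [0, 0, 0],
], spin=[0, 0, 0])

```text
time: 3.15
tool_pos: [0.6181, -0.1282, 0.2543]
tool_rot: [-3.141, 0.001, 3.079]
contact_force: [-0.5, 0.3, 0.1]
opening: 0.046
grip_force: 0.0
```

arm_command([
  [0, 0, 0],
  [0, 0, 0],
  [0, 0, 0],
  [0, 0, 0],
  [0, 0, 0],
  [0, 0, 0],
], spin=[0, 0, 0, 0, 0, 0], jaw=-1)

```text
time: 3.75
tool_pos: [0.618, -0.128, 0.2537]
tool_rot: [-3.142, -0.0, 3.079]
contact_force: [0.3, -1.0, -0.1]
opening: 0.0129
grip_force: 40.0
```

Gripped: the opening is 12.9 mm, which matches the 13 mm bar. Now I'll push down.

arm_command([
  [0, 0, -2],
  [0, 0, -2],
  [0, 0, -2],
  [0, 0, -2],
  [0, 0, -1],
  [0, 0, 0],
  [0, 0, 0],
], spin=[0, 0, 0, 0, 0, 0, 0])

```text
time: 4.45
tool_pos: [0.6179, -0.128, 0.2456]
tool_rot: [-3.141, 0.001, 3.079]
contact_force: [-3.7, 0.3, 8.7]
opening: 0.0132
grip_force: 40.0
```

arm_command([
  [0, 0, 0],
  [0, 0, 0],
  [0, 0, 0],
  [0, 0, 0],
  [0, 0, 0],
  [0, 0, 0],
  [0, 0, 0],
  [0, 0, 0],
  [0, 0, 0],
  [0, 0, 0],
  [0, 0, 0],
  [0, 0, 0],
  [0, 0, 0],
  [0, 0, 0],
  [0, 0, 0],
  [0, 0, 0],
  [0, 0, 0],
  [0, 0, 0],
], spin=[-5, -5, -5, -5, -5, -5, -5, -5, -5, -5, -5, -5, -5, -5, -5, -4, 0, 0])

```text
time: 6.25
tool_pos: [0.6186, -0.1272, 0.2456]
tool_rot: [3.139, -0.001, 1.7]
contact_force: [-0.3, 3.8, 6.8]
opening: 0.0129
grip_force: 40.0
```

```bash
python3 - <<'E'
from h import *
o=observe();print(o['torque'],np.degrees(o['tool_rot'][2]),o['contact_force'])
E
```

```text
[ 0.61012955 -0.00865894 -0.01329192] 97.41168963476616 [-0.29321877  3.79061571  6.82162341]
```

The knob has turned 79° with the press still held. I'll release and rise.

arm_command([
  [0, 0, 0],
  [0, 0, 0],
  [0, 0, 0],
  [0, 0, 0],
  [0, 0, 0],
  [0, 0, 15],
  [0, 0, 20],
  [0, 0, 20],
  [0, 0, 0],
], spin=[0, 0, 0, 0, 0, 0, 0, 0, 0], jaw=0)

```text
time: 7.15
tool_pos: [0.6186, -0.1282, 0.3025]
tool_rot: [3.137, 0.002, 1.7]
contact_force: [0.1, 0.0, -0.7]
opening: 0.0459
grip_force: 0.0
```

arm_command([
  [-35, 2.5, 0],
  [-35, 2.5, 0],
  [-35, 2.5, 0],
  [0, 0, 0],
  [0, 0, 0],
], spin=[-4, -4, -3, 0, 0])

```text
time: 7.65
tool_pos: [0.5128, -0.1205, 0.2995]
tool_rot: [3.141, -0.0, 1.508]
contact_force: [0.0, -0.5, 0.7]
opening: 0.0455
grip_force: 0.0
```

```bash
python3 - <<'E'
from h import *
c=shot('scene','s2'); cv2.imwrite('pics/s2c.png',cv2.resize(cv2.imread('pics/s2.png')[140:300,160:400],None,fx=3.2,fy=3.2,interpolation=cv2.INTER_CUBIC))
W=cloud(c);m=(abs(W[...,0]-.618)<.03)&(abs(W[...,1]+.128)<.03)&(W[...,2]>.08)&(W[...,2]<.105)
print(m.sum(),np.percentile(W[m][:,2],[50,90,97]) if m.any() else 0)
E
```

```text
189 [0.08909377 0.09192498 0.09239307]
```

View pics/s2c.png

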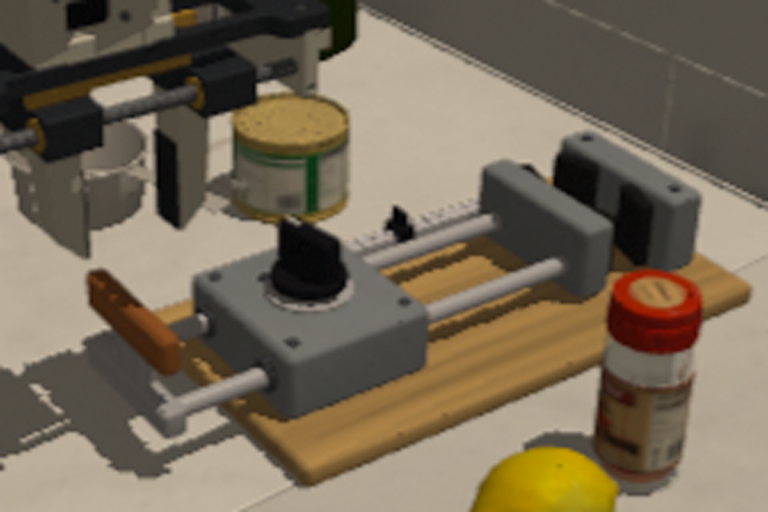

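The knob at about (310,260) is turned across the slide and down, with its top at about 91–92 mm. The fingers are above the handle. I'll descend and grip.

arm_command([
  [1, 0, -25],
  [0, 0, -25],
  [0, 0, -13],
  [0, 0, 0],
  [0, 0, 0],
], spin=[0, 0, 0, 0, 0])

```text
time: 8.2
tool_pos: [0.5149, -0.1206, 0.2366]
tool_rot: [3.141, 0.0, 1.508]
contact_force: [0.1, -0.6, 0.0]
opening: 0.046
grip_force: 0.0
```

arm_command([
  [0, 0, 0],
  [0, 0, 0],
  [0, 0, 0],
  [0, 0, 0],
  [0, 0, 0],
  [0, 0, 0],
], spin=[0, 0, 0, 0, 0, 0], jaw=-1)

```text
time: 8.8
tool_pos: [0.5143, -0.1205, 0.237]
tool_rot: [3.14, 0.0, 1.507]
contact_force: [1.9, 0.5, 0.8]
opening: 0.0115
grip_force: 40.0
```

Gripped: the opening is about 12 mm. Now I'll pull 55 mm along the clamp's -x.

arm_command([
  [-5, 0.33, 0],
  [-5, 0.33, 0],
  [-5, 0.33, 0],
  [-5, 0.33, 0],
  [-5, 0.33, 0],
  [-5, 0.33, 0],
  [-5, 0.33, 0],
  [-5, 0.33, 0],
  [-5, 0.33, 0],
  [-5, 0.33, 0],
  [-5, 0.33, 0],
  [0, 0, 0],
  [0, 0, 0],
  [0, 0, 0],
], spin=[0, 0, 0, 0, 0, 0, 0, 0, 0, 0, 0, 0, 0, 0])

```text
time: 10.2
tool_pos: [0.4601, -0.1167, 0.2371]
tool_rot: [3.137, -0.0, 1.507]
contact_force: [8.3, 3.8, -3.5]
opening: 0.0119
grip_force: 40.0
```

```bash
python3 - <<'E'
from h import *
for n in('scene','top'):
    c=shot(n,n[0]+'3')
a=cv2.imread('pics/s3.png')[170:250,250:370];b=cv2.imread('pics/t3.png')[140:220,230:350]
cv2.imwrite('pics/s3c.png',cv2.convertScaleAbs(cv2.resize(np.hstack([a]),None,fx=6,fy=6,interpolation=cv2.INTER_CUBIC),alpha=1.6,beta=10))
cv2.imwrite('pics/t3c.png',cv2.convertScaleAbs(cv2.resize(b,None,fx=6,fy=6,interpolation=cv2.INTER_CUBIC),alpha=1.6,beta=10))
E
```

```text
(no output)
```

View pics/t3c.png

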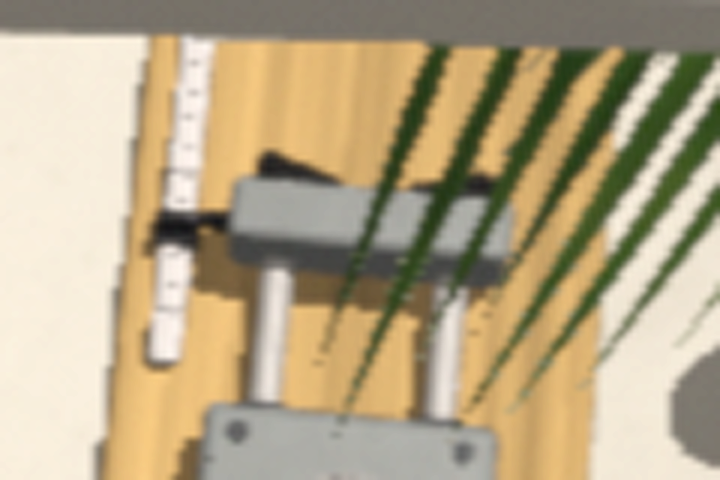

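View pics/s3c.png

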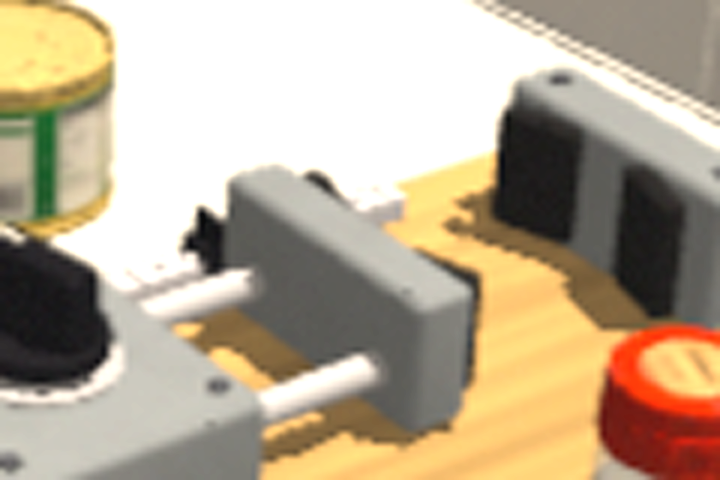

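In the top crop, the pointer blade at (215,218) meets the clip at (178,225), so they are nearly aligned. I'll check the offset numerically.

```bash
python3 - <<'E'
from m import *
c=load('t3'); g=cv2.cvtColor(c['img'],cv2.COLOR_RGB2GRAY)
print('cols 255..270 rows 172..184');print(g[172:184,254:271])
T=np.linalg.inv(c['world_from_camera'])
ux=np.array([.9978,-.0663]);uy=np.array([.0663,.9978]);O=np.array([.6981,-.1330])
def px(x,y,z):
    p=T@np.r_[O+ux*x+uy*y,z,1]; return (c['cx']-c['fx']*p[0]/p[2]).round(1),(c['cy']+c['fy']*p[1]/p[2]).round(1)
for n,q in dict(fin_top=(.0296,.0665,.038),body_far=(.0356,.0665,.026),body_near=(.0236,.0665,.026),bn0=(.0236,.0665,.014),ptr_top=(.0306,.053,.039),ptr_c=(.0306,.053,.031)).items(): print(n,px(*q))
for z in (.036,.039):
  for p in [(265.5,175.7),(260,176)]: 
    q=atz(c,p,z)[:2]-O; print(z,p,(q@ux*1000).round(1),(q@uy*1000).round(1))
E
```

```text
cols 255..270 rows 172..184
[[109 110  95  97 128 140 142 145 129 110 112 114 116 114  97  83  93]
 [109 111  97 109 135 128 122 136 125 105 111 114 115 108  89  84  95]
 [109 108  89  89 120 134 135 137 120 101 105 107 109 101  86  86  96]
 [108  93  58  39  50  58  63  68  64  56  51  46  49  49  64  86  97]
 [105  83  41  23  25  26  28  38  38  24  19  15  14  25  60  88  98]
 [ 90  53  21   9   9   9   9  12  18  26  28  19  11  26  59  85  95]
 [ 88  47  19  12  11  12  10  10  22  57  67  47  28  32  52  71  77]
 [ 85  48  29  26  25  24  24  22  23  41  55  54  51  48  44  43  44]
 [ 62  43  43  59  62  53  36  26  25  41  52  55  55  49  42  37  37]
 [ 58  55  87 121 131 112  85  68  41  43  53  55  56  51  43  36  37]
 [ 70  69 106 126 125 124 130 113  63  52  54  56  55  52  43  38  37]
 [107  96 109 135 141 143 144 117  67  54  54  55  55  56  51  43  38]]
fin_top (np.float64(259.1), np.float64(176.6))
body_far (np.float64(259.5), np.float64(175.2))
body_near (np.float64(258.9), np.float64(180.8))
bn0 (np.float64(259.1), np.float64(182.2))
ptr_top (np.float64(265.6), np.float64(176.6))
ptr_c (np.float64(265.7), np.float64(177.5))
0.036 (265.5, 175.7) 33.2 53.5
0.036 (260, 176) 31.5 64.8
0.039 (265.5, 175.7) 32.4 53.4
0.039 (260, 176) 30.7 64.7
```

The pointer is about 1 mm beyond the fin by both estimates, and the tolerance is 5 mm. I'll trim 1 mm and settle.

arm_command([
  [-1.2, 0, 0],
  [0, 0, 0],
  [0, 0, 0],
  [0, 0, 0],
  [0, 0, 0],
], spin=[0, 0, 0, 0, 0])

```text
time: 10.8
tool_pos: [0.459, -0.1166, 0.2371]
tool_rot: [3.137, -0.0, 1.507]
contact_force: [8.7, 5.0, -4.2]
opening: 0.0117
grip_force: 40.0
```

```bash
python3 -c "
from cell import *
o=observe();print(o['tool_pos'],o['grip_force'],o['contact_force']);print(hand_in())"
```

```text
[ 0.45900674 -0.11663853  0.23705182] 39.988558888435364 [ 8.69258686  4.99204192 -4.16076089]
the job is handed in; nothing more can be done
None
```

I freed the lock (knob down and turned about 79° clockwise), pulled the handle about 55 mm so the pointer should be within about 1 mm of the index fin, and handed in at about 11 s still gripping the handle at 40 N. The hand-in returned no verdict.

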